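Bring the inspection camera over the specimen on its telescoping boom

TASK

Swing the inspection camera over the specimen on the stage and pull its telescoping arm out to the 100 mm mark, the second full-width line on the inner tube, level with the end of the sleeve's collar. The arm slides only while the lock button on the side of the camera's hand grip is squeezed, so take the grip across the button before pulling and do not force the lock. Finish still holding the grip with the button squeezed and the camera steady over the specimen for the picture, and leave the other things on the bench where they are.

Things in the scene. Friction and masses are not known exactly. Their poses are not given: they have to be found in the camera images.
- stand: Boom stand of the camera, fixed to the bench: grey base plate 460 x 180 x 18 mm, with an upright steel post 25 mm in diameter that carries a swivel head 56 mm wide (top 230 mm above the bench). Origin on the post's axis at the bench top; x points along the plate from the post to the specimen stage (plate from x = -70 to +390 mm), z up. The boom (axis 190 mm above the bench) turns about the post in that head.
- swing (a joint): Turn of the boom about the post's axis, rad: 0 when the arm points along the stand's x axis, over the specimen; positive anticlockwise seen from above; limits +-0.6. A friction clamp of about 0.4 N m keeps it where it is left.
- extension (a joint): How far the inner tube is pulled out of the sleeve, m, 0 to 0.15: the scale reading. 0.100 is the 100 mm mark. A retracting spring of about 3 N always draws it back in. The lock (a brake that holds about 25 N) blocks it in both directions unless the button is squeezed. The lens axis lies 215 mm plus this value from the post's axis.
- collar (a point): Middle of the top edge of the black collar at the front end of the dark square sleeve (32 mm wide, collar 38 mm), 170 mm from the post's axis, 209 mm above the bench: the scale is read at this edge. The bright inner tube is 24 mm square; black lines every 10 mm on its top and on its button side, short (10 mm) ones and full-width ones at 50, 100 and 150 mm, which come out of the collar as the arm is drawn out; the line at the edge is the reading.
- camera_head: Camera at the end of the inner tube: white body 50 x 46 x 50 mm, its top 215 mm above the bench, lens and ring light below it, and on top an upright black hand grip 40 mm along the arm, 32 mm wide, rising to 279 mm above the bench. Origin on the lens axis in the middle of the grip at the button's height, 250 mm above the bench; x points outwards along the arm, y towards the side with the button, z up. It moves only along the arm and around the post.
- lock_button (a joint): How far the lock button is pushed in, m: about 0 out (locked), stop at 0.005. It frees the arm from about 0.002 on; its spring needs 9 N to start and 13 N fully in; let go, it springs out and locks the arm where it is.
- button_face (a point): Centre of the button's outer face. Grey rectangular button, 26 mm along the arm, 22 mm high, standing 7 mm proud of the grip's +y side when out (grip and button 39 mm across, 34 mm when squeezed). It is pushed in along the camera head's -y.
- lens (a point): Centre of the lens's front face, on the lens axis, 118 mm above the bench; x outwards along the arm.
- specimen (a point): Middle of the specimen, a brown chip 14 x 12 mm on a steel disc, in the middle of the round aluminium stage (92 mm across, its upper table 80 mm) on the stand's base plate, 315 mm from the post's axis, 47 mm above the bench. The lens is exactly above it at swing 0 and extension 0.100.
- mouse: Black computer mouse, 105 x 58 x 30 mm, on a flat blue pad. Origin under its middle. Leave alone.
- notebooks: Stack of three notebooks with red and white covers, 205 x 155 x 36 mm. Origin under its middle. Leave alone.
- vial: Small amber glass jar with a white lid, 28 mm across, 55 mm high. Origin under its middle. Leave alone.
- specimen_box: Grey box with a clear lid, 72 x 72 x 32 mm. Origin under its middle. Leave alone.

How it is judged (in metres and radians):
On the way:
1. the fingers hold the grip with the lock button squeezed while the arm is still short (value of joint lock_button above 0.003 m and contact force between the fingers and camera_head above 5 N and value of joint extension below 0.06 m), for 0.2 s.
At the end, for the whole second after the job is handed in: The arm reads 100 mm within 5 mm, the lens is within 12 mm of straight above the specimen and still, the fingers hold the grip with the lock button in by at least 3 mm (so the hand, not the lock, holds the arm), and the other things are within 20 mm of where they were (value of joint extension between 0.095 and 0.105 m and velocity of joint extension between -0.01 and 0.01 m/s and horizontal distance between lens and specimen below 0.012 m and linear speed of camera_head below 0.015 m/s and value of joint lock_button above 0.003 m and contact force between the fingers and camera_head above 5 N and distance of each of mouse, notebooks, vial, specimen_box from where it was at the start of the episode below 0.02 m); the arm keeps its last pose, push and grip.
It fails at once if the arm is forced along while the lock button is not squeezed (value of joint lock_button below 0.001 m and (velocity of joint extension above 0.03 m/s or velocity of joint extension below -0.03 m/s)).
It fails at once if another thing on the bench is pushed or knocked over (distance of any of mouse, notebooks, vial, specimen_box from where it was at the start of the episode above 0.02 m or angle between vial's own z axis and vertical above 0.6 rad).
It also fails if it takes over 35 s, if anything falls off the work surface, if the arm or the gripper's body presses on something with over 40 N, if the wrist force passes 120 N, or if a joint passes its speed limit or range.

ROBOT

A 7-joint arm with a two-finger parallel gripper is mounted at the origin on the work surface. World frame = base frame: x ahead of the robot, y to its left, z up, the work surface at z = 0. Lengths are in m, angles in degrees, forces in N, time in s.
With the tool pointing down it reaches from about 0.35 to 0.9 m from the base axis. Payload 8.1 kg.
Tool frame: the origin (TCP) lies between the finger pads; the fingertips stand 11 mm ahead of it and the grasp point (between the pads) lies 8 mm behind it; y points along the fingers, x is the direction in which the jaws open and shut, and the axes are right-handed (so a half turn about y gives the same grasp; the last joint's range is limited). The gripper opens to 85 mm and grips with 20 to 120 N. Pads are 22 mm wide; open, the fingers measure 114 mm over their backs; the gripper's body (76 mm by 85 mm) begins 54 mm behind the grasp point. The pads swing forward as they close: fully open they stand 13 mm farther back than shut.
Start: joints at [-75.779, 24.895, 1.432, 90.138, -0.665, 64.973, -4.303], TCP at [0.215, 0.587, 0.242] pointing down, gripper open.
Joint ranges: [-149.89, 149.89], [-25.12, 119.58], [-72.63, 75.52], [4.76, 147.25], [-75.54, 255.54], [6.69, 114.76], [-157.13, 157.13]. Speed limits (degrees/s): [127.2, 127.2, 172.46, 172.46, 180, 180, 180].

INTERFACE

Orientations are given as [roll, pitch, yaw] about the fixed x, y, z axes, in that order (R = Rz(yaw) Ry(pitch) Rx(roll)).
In Python, from rig import r gives the robot as it stands.
- The arm moves only by the tool jog_arm, never from a script. Its argument "steps" is a list of rows, each an object of numbers: "tx", "ty", "tz": the shift along the tool's x, y, z each as a share of 20 cm, from -1 to 1; "twist": the turn about the tool's y as a share of 120 degrees, from -1 to 1. A call has 1 to 20 rows; each row shifts and turns the commanded pose from where the row before left it, along the tool's axes as they then stand; what a row does not reach is not made up. A row lasts 1/8 s, in which the tool goes at most 62.5 mm and 10.7 degrees, less where a joint would pass 70% of its speed; a pose out of reach is approached as far as the arm can. A call with a number of a shift or a turn outside -1 to 1 is refused whole. A call with a gripper value outside its range is refused whole. "fingers" is the opening, from 0 (shut) to 1 (fully open), set as the call begins (left out, the last holds). The fingers move at their own pace and stop on an object; the grip force is fixed at half the most. Time passes only in rows, so rows that do not move let the fingers close. It gives the time, the measured TCP pose, the force and the opening at its end, in the units of the state.
- r.observe(): the state, without advancing time (a new reading comes with each control period).
- r.snapshot(name): name is "side" or "top"; returns the picture (400x640x3 uint8, red, green, blue); there is no depth.
- r.camera_info(name): a dict with "K" (3x3 intrinsics, pixels), "dist_coeffs" ([k1, k2, p1, p2, k3] as OpenCV has them; the pictures are not rectified), "rvec" (rotation vector, rad) and "tvec" (3), from world to camera coordinates, as OpenCV has them. Camera axes: x right, y down, z forward; pixel columns grow to the right and rows downward; lengths in m; the calibration is good to about 2 mm. A picture is of the moment at which its call begins. camera_info takes no time and is no camera call.
- r.close_job(): hands the job in, once; it reports no verdict.
The state is a dict: "clock": time; "joint_positions": joint angles; "dq": joint speeds; "joint_torque": joint torques, N m; "tool_pos": TCP position; "eef_rot": TCP orientation; "force": force on the tool from outside, world axes, zero at the start; "wrist_torque": the same for the moment, N m; "grip_width": finger opening in m.
Only numpy, scipy, OpenCV 4.12 (cv2) and the standard library are available. Lean on these libraries where they do the work, as an engineer would, in place of code of your own. Each camera call takes 0.05 s, during which the arm holds its last target. There are 200 camera calls.

## Working session

There is one attempt and no reset: what is moved stays moved. The work goes in short steps, Python scripts to look and compute and a tool call to move; the robot and the scene stay as the last step left them, time stands still between calls to the robot, and variables do not carry over. Pictures are saved under pics/ and viewed, about 8 in all and at most 12, crops included, and the job is handed in when it is done.

Besides the shell and the picture viewer there is one more tool, called after "Call:" as name(argument=value, ...) on one line, values as JSON. jog_arm: Moves the arm, as the interface text tells. Its arguments: {"type":"object","properties":{"steps":{"type":"array","items":{"type":"object","properties":{"tx":{"type":"number"},"ty":{"type":"number"},"tz":{"type":"number"},"twist":{"type":"number"}}}},"fingers":{"type":"number"}},"required":["steps"]}

```bash
mkdir -p pics; python3 - <<'E'
from rig import r
import cv2
for n in("side","top"):
    cv2.imwrite(f"pics/{n}0.png",r.snapshot(n)[:,:,::-1]); print(n,r.camera_info(n))
print(r.observe())
E
```

```text
side {'K': array([[413.09606608,   0.        , 314.0825657 ],
       [  0.        , 413.09606608, 196.89677899],
       [  0.        ,   0.        ,   1.        ]]), 'dist_coeffs': array([0.00999346, 0.        , 0.        , 0.        , 0.        ]), 'rvec': array([ 2.31157873, -0.40463753,  0.14497629]), 'tvec': array([-0.48437899,  0.20299478,  1.01890716])}
top {'K': array([[384.77591905,   0.        , 320.08083381],
       [  0.        , 384.77591905, 200.74782232],
       [  0.        ,   0.        ,   1.        ]]), 'dist_coeffs': array([-0.01990911,  0.        ,  0.        ,  0.        ,  0.        ]), 'rvec': array([ 2.13457046, -2.10549393,  0.18616279]), 'tvec': array([-0.03069572,  0.52222768,  1.11254523])}
{'clock': 0.1, 'joint_positions': array([-75.78125468,  24.93141837,   1.43074124,  90.18225441,
        -0.66541649,  64.97363795,  -4.30176149]), 'dq': array([-0.06594139, -0.00114188, -0.05313243, -0.05001017, -0.04413695,
       -0.0008208 , -0.10024747]), 'joint_torque': array([ 3.85894091e-03, -6.71751237e+01,  1.02843270e+00, -3.16899920e+01,
        1.57653715e-02,  7.27709979e-03, -1.92923130e-05]), 'tool_pos': array([0.21465525, 0.5865306 , 0.24162672]), 'eef_rot': array([-9.00064257e+01,  7.87350525e-02,  6.98996897e+01]), 'force': array([ 0.14034459, -0.1232391 , -0.2124311 ]), 'wrist_torque': array([-0.02003348,  0.03494285,  0.00378209]), 'grip_width': 0.08542593524826739}
```

View pics/side0.png

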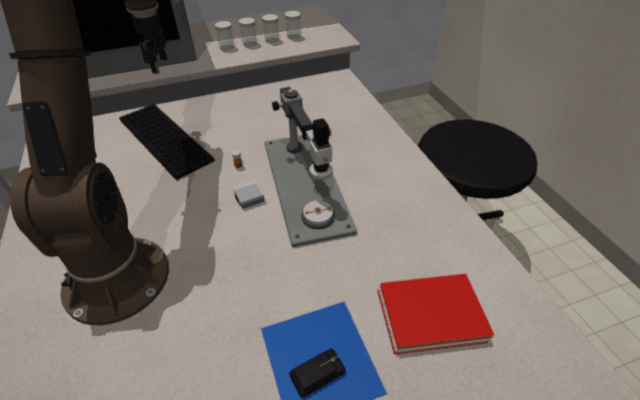

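View pics/top0.png

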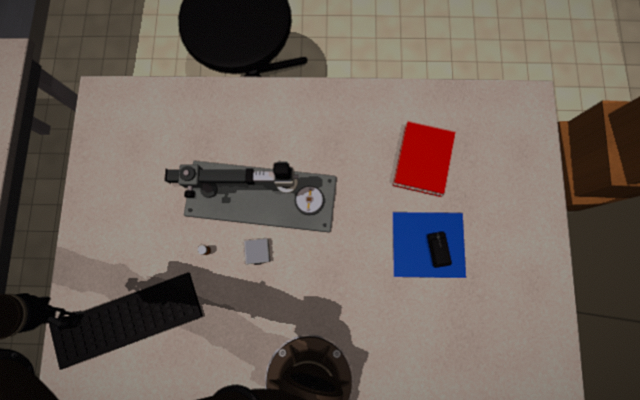

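Side: stand post (293,145), grip (321,132), stage (318,212). Top: swivel head (188,173), grip (283,169), stage (309,200). The boom is swung off to the +swing side. I'll enlarge both.

```bash
python3 - <<'E'
import cv2,numpy as np
t=cv2.imread("pics/top0.png")[145:240,160:345]; s=cv2.imread("pics/side0.png")[80:245,255:365]
t=cv2.resize(t,None,fx=4.3,fy=4.3,interpolation=cv2.INTER_CUBIC);print(t.shape)
cv2.imwrite("pics/t1.png",cv2.convertScaleAbs(t,alpha=1.5))
s=cv2.resize(s,None,fx=3.6,fy=3.6,interpolation=cv2.INTER_CUBIC)
cv2.imwrite("pics/s1.png",cv2.convertScaleAbs(s,alpha=1.5))
E
```

```text
(408, 796, 3)
```

View pics/t1.png

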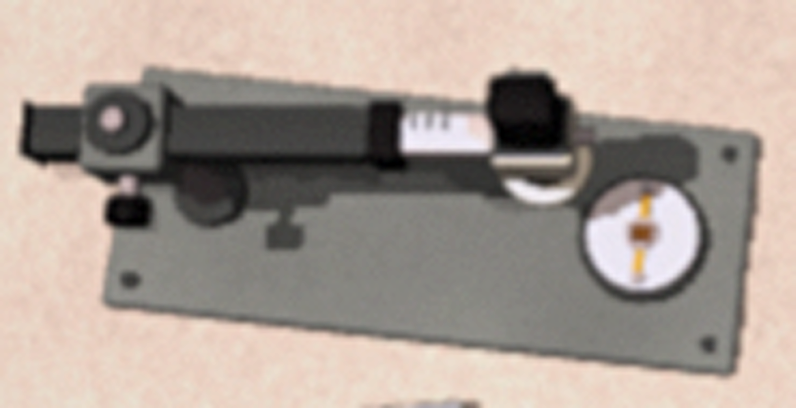

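View pics/s1.png

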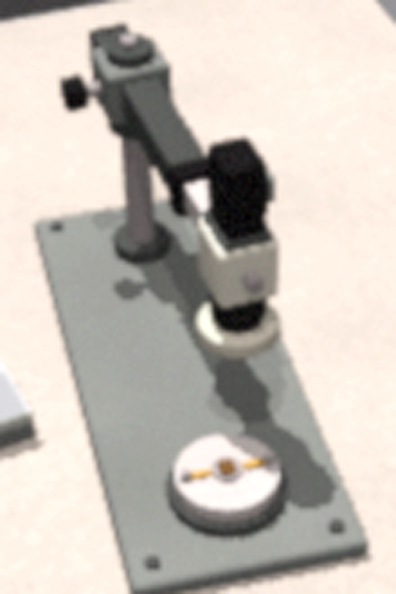

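```bash
cat > h.py <<'E'
import cv2,numpy as np
from rig import r
def ray(n,p,z):
    c=r.camera_info(n);R=cv2.Rodrigues(c["rvec"])[0];o=-R.T@c["tvec"]
    u=cv2.undistortPoints(np.array([[p]],float),c["K"],c["dist_coeffs"])[0,0]
    d=R.T@np.array([*u,1]);return o+d*(z-o[2])/d[2]
def proj(n,P):
    c=r.camera_info(n);return cv2.projectPoints(np.array(P,float).reshape(-1,3),c["rvec"],c["tvec"],c["K"],c["dist_coeffs"])[0][:,0]
T=lambda x,y:(160+x/4.303,145+y/4.295)
S=lambda x,y:(255+x/3.6,80+y/3.6)
E
python3 - <<'E'
from h import *
np.set_printoptions(precision=4,suppress=True)
f=lambda *a:print(a[0],a[1](ray) if callable(a[1]) else a[1])
spT=ray("top",T(642,233),.047);spS=ray("side",S(227,467),.047);print("spec",spT,spS)
for nm,p in dict(A=(147,70),B=(760,135),C=(735,375),D=(105,303)).items():print(nm,ray("top",T(*p),.018))
for nm,p in dict(D=(38,225),C=(132,590),B=(366,550)).items():print("side",nm,ray("side",S(*p),.018))
print("knob T/S",ray("top",T(113,118),.245),ray("side",S(128,40),.245))
for p in [(370,103),(403,103),(403,150),(370,155)]:print("collar",ray("top",T(*p),.209))
for p in [(490,75),(553,73),(562,143),(492,150)]:print("grip",ray("top",T(*p),.279))
for p in [(210,150),(238,140),(262,150),(240,165)]:print("gripS",ray("side",S(*p),.279))
print("camctr",[(-cv2.Rodrigues(r.camera_info(n)["rvec"])[0].T@r.camera_info(n)["tvec"]) for n in("top","side")])
E
```

```text
spec [0.527  0.0095 0.047 ] [0.5289 0.0085 0.047 ]
A [0.6505 0.3783 0.018 ]
B [ 0.6064 -0.0739  0.018 ]
C [ 0.4308 -0.0573  0.018 ]
D [0.4763 0.3956 0.018 ]
side D [0.4794 0.3897 0.018 ]
side C [ 0.4328 -0.0565  0.018 ]
side B [ 0.6048 -0.08    0.018 ]
knob T/S [0.5546 0.316  0.245 ] [0.5517 0.2953 0.245 ]
collar [0.5753 0.1715 0.209 ]
collar [0.5756 0.1512 0.209 ]
collar [0.5459 0.1498 0.209 ]
collar [0.5425 0.1698 0.209 ]
grip [0.5737 0.0888 0.279 ]
grip [0.5753 0.0528 0.279 ]
grip [0.5342 0.0465 0.279 ]
grip [0.5296 0.086  0.279 ]
gripS [0.5454 0.0797 0.279 ]
gripS [0.5671 0.0842 0.279 ]
gripS [0.5781 0.0672 0.279 ]
gripS [0.5582 0.056  0.279 ]
camctr [array([ 0.3093, -0.0363,  1.1893]), array([ 0.2766, -0.7217,  0.8465])]
```

Call:
jog_arm(steps=[{"twist": 0.0723,"ty": -0.075},{"twist": 0.0723,"ty": -0.075},{"twist": 0.0723,"ty": -0.075},{"twist": 0.0723,"ty": -0.075},{"twist": 0.0723,"ty": -0.075},{"twist": 0.0723,"ty": -0.075},{"twist": 0.0723,"ty": -0.075},{"twist": 0.0723,"ty": -0.075},{}], fingers=1)

```text
$.steps[0]: bad value
```

Call:
jog_arm(steps=[{"tx": 0.16,"tz": -0.24},{"tx": 0.16,"tz": -0.24},{"tx": 0.16,"tz": -0.24},{"tx": 0.16,"tz": -0.24},{"tx": 0.16,"tz": -0.24},{"tx": 0.16,"tz": -0.24},{"tx": 0.16,"tz": -0.24},{"tx": 0.16,"tz": -0.24},{"tx": 0.16,"tz": -0.24},{"tx": 0.16,"tz": -0.24},{},{}])

```text
$.steps[0]: bad value
```

Call:
jog_arm(steps=[{"tx": 0,"ty": -0.075,"tz": 0,"twist": 0.072},{"tx": 0,"ty": -0.075,"tz": 0,"twist": 0.072},{"tx": 0,"ty": -0.075,"tz": 0,"twist": 0.072},{"tx": 0,"ty": -0.075,"tz": 0,"twist": 0.072},{"tx": 0,"ty": -0.075,"tz": 0,"twist": 0.072},{"tx": 0,"ty": -0.075,"tz": 0,"twist": 0.072},{"tx": 0,"ty": -0.075,"tz": 0,"twist": 0.072},{"tx": 0,"ty": -0.075,"tz": 0,"twist": 0.072},{"tx": 0,"ty": 0,"tz": 0,"twist": 0}], fingers=1)

```text
clock: 1.23
tool_pos: [0.2149, 0.5873, 0.3629]
eef_rot: [-89.9, -0.0, 0.8]
force: [-1.5, 0.4, -0.8]
grip_width: 0.0852
```

Call:
jog_arm(steps=[{"tx": 0.16,"ty": 0,"tz": -0.24,"twist": 0},{"tx": 0.16,"ty": 0,"tz": -0.24,"twist": 0},{"tx": 0.16,"ty": 0,"tz": -0.24,"twist": 0},{"tx": 0.16,"ty": 0,"tz": -0.24,"twist": 0},{"tx": 0.16,"ty": 0,"tz": -0.24,"twist": 0},{"tx": 0.16,"ty": 0,"tz": -0.24,"twist": 0},{"tx": 0.16,"ty": 0,"tz": -0.24,"twist": 0},{"tx": 0.16,"ty": 0,"tz": -0.24,"twist": 0},{"tx": 0.16,"ty": 0,"tz": -0.24,"twist": 0},{"tx": 0.16,"ty": 0,"tz": -0.24,"twist": 0},{"tx": 0,"ty": 0,"tz": 0,"twist": 0},{"tx": 0,"ty": 0,"tz": 0,"twist": 0}])

```text
clock: 2.72
tool_pos: [0.5408, 0.1115, 0.3614]
eef_rot: [-90.0, 0.1, 0.9]
force: [0.5, 0.4, -1.2]
grip_width: 0.0853
```

Call:
jog_arm(steps=[{"tx": 0.05,"ty": 0.05,"tz": -0.1,"twist": 0},{"tx": 0.05,"ty": 0.05,"tz": -0.1,"twist": 0},{"tx": 0,"ty": 0,"tz": 0,"twist": 0}])

```text
clock: 3.1
tool_pos: [0.5612, 0.0717, 0.3413]
eef_rot: [-90.0, 0.1, 0.9]
force: [-0.0, 0.2, -0.4]
grip_width: 0.0856
```

```bash
python3 - <<'E'
from h import *
print(r.observe()["tool_pos"])
t=r.snapshot("top")[145:240,180:325,::-1]; s=r.snapshot("side")[50:215,255:365,::-1]
t=cv2.resize(t,None,fx=3.2,fy=3.2,interpolation=cv2.INTER_CUBIC)
s=cv2.resize(s,None,fx=3,fy=3,interpolation=cv2.INTER_CUBIC)
o=np.zeros((max(t.shape[0],s.shape[0]),t.shape[1]+s.shape[1],3),np.uint8);o[:t.shape[0],:t.shape[1]]=t;o[:s.shape[0],t.shape[1]:]=s
print(t.shape,s.shape)
cv2.imwrite("pics/c2.png",cv2.convertScaleAbs(o,alpha=1.7))
E
```

```text
[0.56121268 0.07166673 0.34131601]
(304, 464, 3) (495, 330, 3)
```

View pics/c2.png

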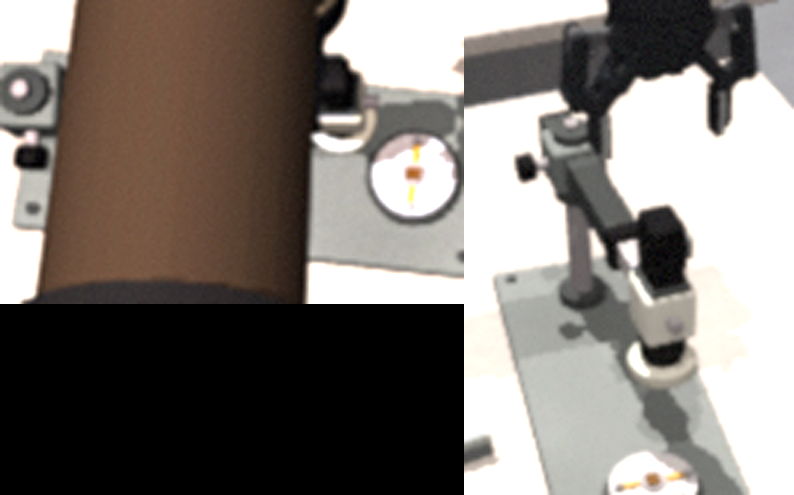

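```bash
python3 - <<'E'
from h import *
np.set_printoptions(precision=0,suppress=True)
for c in [(.561,.072),(.558,.072),(.561,.078)]:
    q=[(c[0]+a*.016,c[1]+b*.02,z) for z in(.279,.215) for a,b in((-1,-1),(1,-1),(1,1),(-1,1))]
    ps=(proj("side",q)-[255,80])*3.6; pt=(proj("top",q)-[160,145])*4.3
    print(c,"S",ps.tolist(),"\n T",pt[:4].round().tolist(), (proj("side",[c[0]+.023,c[1],.25])-[255,80])*3.6)
g=cv2.imread("pics/side0.png").max(2)[110:150,308:338]
for row in g[::2]:print(*row)
E
```

```text
(0.561, 0.072) S [[223.31948718319344, 172.3650878562516], [268.59104399212714, 162.41440298404382], [247.67242683141978, 131.1039172743288], [203.46921693478174, 140.5628715927923], [224.6195150434647, 249.59829862339546], [267.92309191287245, 239.54320580286347], [247.90280367146445, 207.58514977325603], [205.57846551357383, 217.16237933735835]] 
 T [[552.0, 125.0], [554.0, 70.0], [484.0, 69.0], [482.0, 124.0]] [[267. 180.]]
(0.558, 0.072) S [[219.04133554153998, 173.3051783963907], [264.3747186194944, 163.34135256639792], [243.5549101330215, 131.98523608092273], [199.29287186006837, 141.45628997207314], [220.52872404822276, 250.54802505419195], [263.88892243517677, 240.48006717507027], [243.95925197606968, 208.47765141989555], [201.58092714817369, 218.0667692836676]] 
 T [[552.0, 130.0], [554.0, 75.0], [484.0, 74.0], [482.0, 129.0]] [[263. 181.]]
(0.561, 0.078) S [[220.27231711964438, 167.48342009926282], [265.38035274354354, 157.60900119721825], [244.63061577916534, 126.55064318557953], [200.58333795564482, 135.9391106630103], [221.69940927461107, 244.62413519988803], [264.853229
[... 1583 characters left out ...]
67
105 147 171 172 152 90 26 7 9 4 7 13 8 6 14 12 10 9 9 11 36 101 142 157 167 168 170 170 169 168
77 94 132 144 113 55 19 15 10 10 9 8 7 10 8 10 8 12 12 10 54 125 164 167 167 167 168 168 168 165
85 89 119 120 69 51 32 13 10 7 6 9 9 8 11 1 3 11 9 32 98 149 167 167 166 167 167 168 168 168
103 102 137 156 129 84 59 40 12 8 5 11 11 12 15 9 11 13 9 18 63 130 164 167 167 168 169 168 170 171
111 108 109 136 159 146 88 59 42 22 10 13 7 12 11 12 14 9 21 24 37 72 123 158 168 169 169 169 170 172
105 105 93 98 133 161 147 93 63 51 32 25 27 30 34 34 34 37 38 36 41 56 88 130 158 169 171 170 170 171
100 99 93 87 95 128 158 160 126 70 45 42 48 58 61 73 93 106 106 101 100 109 113 119 146 169 172 172 172 173
```

Side view: the open fingers straddle the grip's x and the button is on the right (far) side, as expected. Descending.

Call:
jog_arm(steps=[{"tx": 0,"ty": 0.12,"tz": 0,"twist": 0},{"tx": 0,"ty": 0.12,"tz": 0,"twist": 0},{"tx": 0,"ty": 0.12,"tz": 0,"twist": 0},{"tx": 0,"ty": 0.12,"tz": 0,"twist": 0},{"tx": 0,"ty": 0.01,"tz": 0,"twist": 0},{"tx": 0,"ty": 0,"tz": 0,"twist": 0}])

```text
clock: 3.95
tool_pos: [0.562, 0.0725, 0.2452]
eef_rot: [-90.0, -0.0, 0.9]
force: [0.5, 1.0, 0.3]
grip_width: 0.0855
```

Call:
jog_arm(steps=[{"tx": 0,"ty": 0,"tz": 0,"twist": 0},{"tx": 0,"ty": 0,"tz": 0,"twist": 0},{"tx": 0,"ty": 0,"tz": 0,"twist": 0}], fingers=0.58)

```text
clock: 4.32
tool_pos: [0.562, 0.0716, 0.2447]
eef_rot: [-90.0, -0.0, 0.8]
force: [-0.3, 0.3, -0.8]
grip_width: 0.0498
```

```bash
python3 - <<'E'
from h import *
o=r.observe();print(o["tool_pos"],o["force"],o["grip_width"])
t=r.snapshot("top")[145:240,180:325,::-1]; s=r.snapshot("side")[80:190,275:365,::-1]
s=cv2.resize(s,None,fx=5,fy=5,interpolation=cv2.INTER_CUBIC)
cv2.imwrite("pics/c3.png",cv2.convertScaleAbs(s,alpha=2))
E
```

```text
[0.56199393 0.07161083 0.2446951 ] [-0.31909517  0.30058206 -0.82764717] 0.04984722625868514
```

View pics/c3.png

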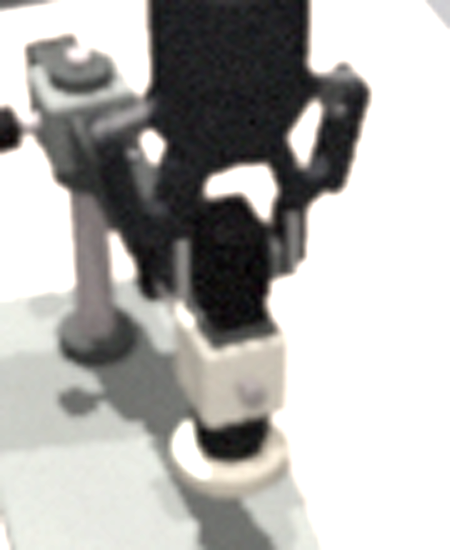

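The pads straddle the grip, the left one near (180,270) and the right one beside the button near (285,245). Closing.

Call:
jog_arm(steps=[{"tx": 0,"ty": 0.01,"tz": 0,"twist": 0},{"tx": 0,"ty": 0,"tz": 0,"twist": 0},{"tx": 0,"ty": 0,"tz": 0,"twist": 0},{"tx": 0,"ty": 0,"tz": 0,"twist": 0},{"tx": 0,"ty": 0,"tz": 0,"twist": 0},{"tx": 0,"ty": 0,"tz": 0,"twist": 0},{"tx": 0,"ty": 0,"tz": 0,"twist": 0},{"tx": 0,"ty": 0,"tz": 0,"twist": 0}], fingers=0)

```text
clock: 5.42
tool_pos: [0.5629, 0.0724, 0.2435]
eef_rot: [-89.9, -0.2, 0.8]
force: [-0.8, 2.7, 8.7]
grip_width: 0.0331
```

Button squeezed (33 mm across). The spring shows as +y force. Pulling 50 mm along the arm.

Call:
jog_arm(steps=[{"tx": 0,"ty": 0,"tz": -0.03,"twist": 0},{"tx": 0,"ty": 0,"tz": -0.05,"twist": 0},{"tx": 0,"ty": 0,"tz": -0.05,"twist": 0},{"tx": 0,"ty": 0,"tz": -0.05,"twist": 0},{"tx": 0,"ty": 0,"tz": -0.05,"twist": 0},{"tx": 0,"ty": 0,"tz": -0.02,"twist": 0},{"tx": 0,"ty": 0,"tz": 0,"twist": 0},{"tx": 0,"ty": 0,"tz": 0,"twist": 0}])

```text
clock: 6.42
tool_pos: [0.5636, 0.0223, 0.2434]
eef_rot: [-89.9, -0.2, 0.8]
force: [-1.2, 2.3, 8.1]
grip_width: 0.033
```

Call:
jog_arm(steps=[{"tx": -0.035,"ty": 0,"tz": 0,"twist": 0.011},{"tx": -0.035,"ty": 0,"tz": 0,"twist": 0.011},{"tx": -0.035,"ty": 0,"tz": 0,"twist": 0.011},{"tx": -0.035,"ty": 0,"tz": 0,"twist": 0.011},{"tx": -0.035,"ty": 0,"tz": 0,"twist": 0.011},{"tx": 0,"ty": 0,"tz": 0,"twist": 0},{"tx": 0,"ty": 0,"tz": 0,"twist": 0},{"tx": 0,"ty": 0,"tz": 0,"twist": 0}])

```text
clock: 7.42
tool_pos: [0.5286, 0.0236, 0.2434]
eef_rot: [-89.9, -0.1, -5.8]
force: [-0.8, 2.8, 8.8]
grip_width: 0.0333
```

```bash
python3 - <<'E'
from h import *
o=r.observe();print(o["tool_pos"],o["force"],o["grip_width"],o["eef_rot"])
I=r.snapshot("top"); J=r.snapshot("side")
cv2.imwrite("pics/top4.png",I[:,:,::-1]);cv2.imwrite("pics/side4.png",J[:,:,::-1])
t=I[140:240,165:345,::-1]; s=J[90:250,265:365,::-1]
t=cv2.resize(t,None,fx=2.5,fy=2.5,interpolation=cv2.INTER_CUBIC)
s=cv2.resize(s,None,fx=3.5,fy=3.5,interpolation=cv2.INTER_CUBIC)
O=np.zeros((560,800,3),np.uint8);O[:250,:450]=t;O[:,450:]=s
cv2.imwrite("pics/c4.png",cv2.convertScaleAbs(O,alpha=1.8))
E
```

```text
[0.52862232 0.02356413 0.24335224] [-0.81139304  2.8028964   8.84108666] 0.0332925821577419 [-89.90091879  -0.14479543  -5.78854749]
```

View pics/c4.png

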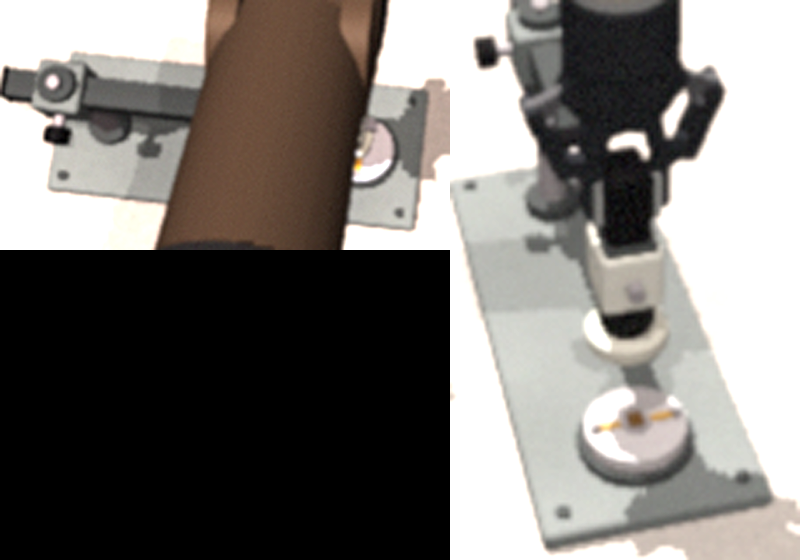

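Scale hidden (arm in top, camera in side); from the initial scale marks (≈35 mm) and TCP radius, extension is now ≈85 mm. Pull 15 mm more, then check lens over specimen in the side view.

Call:
jog_arm(steps=[{"tx": 0,"ty": 0,"tz": -0.025,"twist": 0},{"tx": 0,"ty": 0,"tz": -0.025,"twist": 0},{"tx": 0,"ty": 0,"tz": -0.025,"twist": 0},{"tx": 0,"ty": 0,"tz": 0,"twist": 0},{"tx": 0,"ty": 0,"tz": 0,"twist": 0}])

```text
clock: 8.15
tool_pos: [0.5272, 0.0085, 0.2434]
eef_rot: [-89.9, -0.2, -5.8]
force: [-1.3, 2.6, 7.6]
grip_width: 0.0332
```

```bash
python3 - <<'E'
from h import *
o=r.observe();print(o["tool_pos"],o["force"],o["grip_width"],o["eef_rot"])
I=r.snapshot("top"); J=r.snapshot("side")
cv2.imwrite("pics/top5.png",I[:,:,::-1]);cv2.imwrite("pics/side5.png",J[:,:,::-1])
s=cv2.resize(J[130:235,290:350,::-1],None,fx=5.6,fy=5.6,interpolation=cv2.INTER_CUBIC)
t=cv2.resize(cv2.imread("pics/top0.png")[160:200,235:310],None,fx=6,fy=6,interpolation=cv2.INTER_CUBIC)
t=cv2.convertScaleAbs(t,alpha=1.3)
t2=cv2.resize(I[140:200,250:325,::-1],None,fx=6,fy=5.5,interpolation=cv2.INTER_CUBIC)
O=np.zeros((588,800,3),np.uint8);O[:240,:450]=t;O[245:575,:450]=t2;O[:588,460:460+336]=s
cv2.imwrite("pics/c5.png",O)
E
```

```text
[0.52718796 0.00846831 0.24335488] [-1.30205526  2.58007446  7.60729991] 0.033160318387013124 [-89.9105398   -0.1552629   -5.79601451]
```

View pics/c5.png

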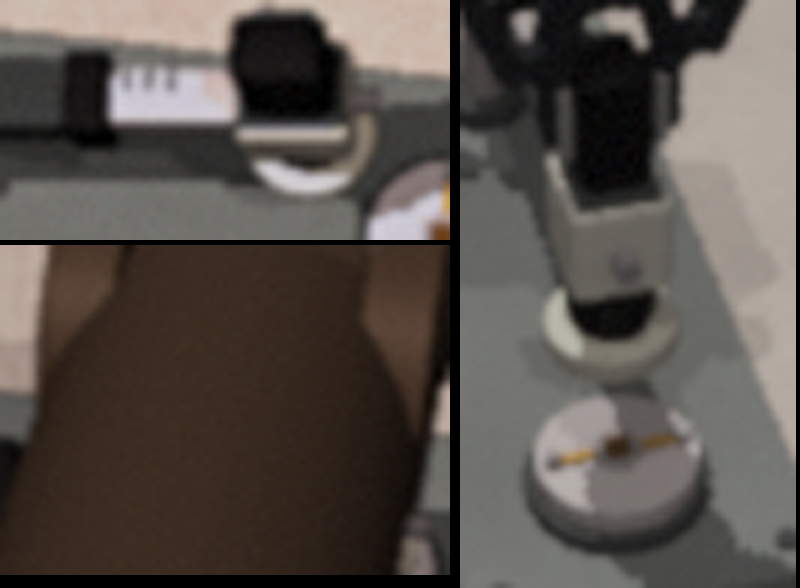

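```bash
python3 - <<'E'
from h import *
np.set_printoptions(precision=0,suppress=True)
d=np.array([-.099,-.995]);l=np.array([.995,-.099])
Q=lambda p:((proj("side",p)-[290,130])*5.6+[460,0])
for c in [(.5275,.0092),(.5275-.0005,.0042),(.528,.0142)]:
    c=np.array(c);print(c*1e4)
    print(" body TL TR BR BL",Q([[*(c+d*.025+l*s*.023),z] for s,z in((-1,.215),(1,.215),(1,.165),(-1,.165))]).tolist())
    for z in(.118,.125):
        e=Q([[*(c+.035*np.array([np.cos(a),np.sin(a)])),z] for a in np.linspace(0,6.28,60)]);print(" ring r35",z,e.min(0),e.max(0))
    print(" body TBL TBR",Q([[*(c-d*.025+l*s*.023),.215] for s in(-1,1)]), "spec",Q([*c,.047]))
# measured
inv=lambda x,y:(290+(x-460)/5.6,130+y/5.6)
np.set_printoptions(precision=4)
for p,z in(((572,220),.215),((668,198),.215),((668,288),.165),((570,297),.165)):print(ray("side",inv(*p),z))
print("spec now",ray("side",inv(617,446),.047))
E
```

```text
[5275.   92.]
 body TL TR BR BL [[569.975979556111, 219.89909572804027], [675.5829292033252, 201.65558148383602], [674.9760142443569, 289.2586254986379], [573.0204185433657, 307.49621092452924]]
 ring r35 0.118 [536. 288.] [688. 392.]
 ring r35 0.125 [535. 276.] [688. 381.]
 body TBL TBR [[544. 148.]
 [646. 131.]] spec [[614. 446.]]
[5270.   42.]
 body TL TR BR BL [[572.722000335461, 227.42136474409327], [678.6883534877385, 209.05670059944768], [677.9724213820859, 296.7083663360884], [575.6816563899176, 315.0632478370836]]
 ring r35 0.118 [538. 295.] [691. 400.]
 ring r35 0.125 [538. 283.] [691. 389.]
 body TBL TBR [[546. 155.]
 [649. 138.]] spec [[616. 453.]]
[5280.  142.]
 body TL TR BR BL [[567.2496967153974, 212.43087502962155], [672.499692547769, 194.30725494496505], [672.000297827126, 281.8602586316555], [570.3776627049535, 299.9817250688078]]
 ring r35 0.118 [533. 281.] [685. 385.]
 ring r35 0.125 [533. 270.] [685. 373.]
 body TBL TBR [[541. 141.]
 [643. 124.]] spec [[611. 439.]]
[ 0.5029 -0.0138  0.215 ]
[ 0.5458 -0.0146  0.215 ]
[ 0.5453 -0.0161  0.165 ]
[ 0.5031 -0.0065  0.165 ]
spec now [0.5289 0.0088 0.047 ]
```

```bash
python3 - <<'E'
from h import *
J=cv2.imread("pics/side5.png").astype(int)
for c in (312,314,316,318,320,322,324):print(c,J[158:190,c].max(1))
d=np.array([-.099,-.995]);l=np.array([.995,-.099])
for c in [(.5275,.0092),(.528,.0142)]:
    c=np.array(c)
    for z in(.215,.165):print(z,proj("side",[[*(c+d*.025+l*s),z] for s in np.linspace(-.02,.02,5)]).round(1).tolist())
E
```

```text
312 [  7  12  10  13   9  19  30  40  41  70 120 129 112 103 104 103 104 103
 103 102 101 101 102 102 100  74  34  12  13  14  18  53]
314 [  8   8  14   9  12  12  20  38  44  78 115 119 108 103 103 103 103 103
 101 100 101 101 102 101  97  70  24  12  10  14  10  22]
316 [ 12  12   7  12  11  15  28  39  54 113 127 116 106 103 102 103 102  97
  93  92  92  96  98  99  81  45  16  17  18  16  15  15]
318 [ 11  11   8  13   8  18  33  40  63 114 124 111 104 103 103 101  97  94
  89  84  77  77  84  89  70  34  12  13  14  15  11  17]
320 [  6  11  14   9   9  23  35  44  82 117 118 107 103 102 103 101  98  96
  93  82  72  72  79  84  60  23  13  14  12  14  12  24]
322 [  7  10  10  11  18  30  39  51 106 120 108 103 103 103 103 103 101 100
  98  91  86  89  92  77  44  19  11  13  15  24  42  80]
324 [ 72  72  69  57  46  41  42  61 111 121 110 103 103 104 103 103 102 102
 101 101 100 100 100  82  55  43  43  55  73  94 114 125]
0.215 [[310.9, 169.1], [315.0, 168.3], [319.1, 167.6], [323.2, 166.9], [327.3, 166.2]]
0.165 [[311.4, 184.7], [315.4, 184.0], [319.3, 183.3], [323.3, 182.6], [327.2, 181.9]]
0.215 [[310.4, 167.7], [314.5, 167.0], [318.6, 166.3], [322.7, 165.6], [326.7, 164.9]]
0.165 [[310.9, 183.4], [314.9, 182.6], [318.8, 181.9], [322.8, 181.2], [326.7, 180.5]]
```

The side view puts the lens about 1–2 mm short of the target along the arm, while the initial marks give about 102 mm. Both are well inside tolerance, so I'll let it settle and hand in.

Call:
jog_arm(steps=[{"tx": 0,"ty": 0,"tz": 0,"twist": 0},{"tx": 0,"ty": 0,"tz": 0,"twist": 0},{"tx": 0,"ty": 0,"tz": 0,"twist": 0},{"tx": 0,"ty": 0,"tz": 0,"twist": 0}])

```text
clock: 8.75
tool_pos: [0.5272, 0.0085, 0.2433]
eef_rot: [-89.9, -0.2, -5.8]
force: [-1.0, 3.2, 8.9]
grip_width: 0.0329
```

```bash
python3 - <<'E'
from h import *
o=r.observe();print(o["clock"],o["tool_pos"],o["force"],o["grip_width"],abs(o["dq"]).max())
a=cv2.imread("pics/top0.png").astype(int);b=r.snapshot("top")[:,:,::-1].astype(int)
for n,(x0,y0,x1,y1) in dict(mouse=(390,205,470,285),books=(385,115,465,200),vial=(193,240,216,258),box=(242,234,274,268)).items():
    print(n,abs(a-b)[y0:y1,x0:x1].mean().round(1))
r.close_job()
E
```

```text
8.75 [0.52717263 0.00851966 0.24334911] [-1.01911172  3.20614794  8.87775206] 0.032884098247294845 0.05520927636370498
mouse 17.4
books 19.7
vial 16.9
box 86.5
the job is handed in; nothing more can be done
```

I gripped the camera's hand grip across the lock button and pulled the arm out to about 100 mm. I also swung the camera over the specimen and handed the job in still holding it, at about 8.8 s. No verdict was reported.

- **Grip:** the fingers closed to about 33 mm, against a nominal 34 mm with the button fully in. The force along the arm stayed near the spring's 3 N throughout, so the lock was not forced.
- **Extension:** I could not read the scale at the end, because the robot hid it in the top view and the camera hid it in the side view. Three indirect estimates put it between 97 and 102 mm:
  - start-of-job marks plus the distance pulled: about 102 mm;
  - TCP radius from the post: about 99.5 mm;
  - camera body in the side view: 97 to 99 mm.
- **Lens position:** the TCP held still at (0.527, 0.0085), about 1 mm from the measured specimen position. The side view puts the lens about 1 to 3 mm short of straight above it.
- **Other things on the bench:** my last picture comparison could not confirm they stayed put. All four patches changed, by 17 to 20 grey levels for the mouse, notebooks and vial and by 86 for the specimen box. I put this down to lighting or shadow and to the arm covering the box, but I did not check it. The planned path kept the arm above and away from all of them, and the force readings showed no unexpected contact.

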